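# Pry the snap-fit cover off the sensor junction box and reset it

## Robot

A 6-joint arm with a two-finger parallel gripper is mounted at the origin on the work surface. World frame = base frame: x ahead of the robot, y to its left, z up, the work surface at z = 0. Lengths are in m, angles in degrees, forces in N, time in s.
With the tool pointing down it reaches from about 0.375 to 0.9 m from the base axis. Payload 3.1 kg.
Tool frame: the origin (TCP) lies on the centre line of the jaws, within the pads' length; the fingertips stand 25 mm ahead of it and the grasp point (between the pads) lies 6 mm ahead of it; z points along the fingers, y is the line along which they close (so a half turn about z gives the same grasp; the last joint's range is limited). The gripper opens to 87 mm and grips with 3 to 60 N. Pads are 19 mm wide; open, the fingers measure 117 mm over their backs; the gripper's body (75 mm by 190 mm) begins 51 mm behind the grasp point.
Start: joints at [63.512, 30.224, 82.088, -0, 67.689, -10.227], TCP at [0.175, 0.6, 0.248] pointing down, gripper open.
Joint ranges: [-176.69, 176.69], [-43.24, 126.21], [12.49, 139.97], [-82, 262], [0, 151.66], [-163.58, 163.58]. Speed limits (degrees/s): [159.86, 159.86, 180, 180, 180, 180].

## Interface

Orientations are given as a 3x3 rotation matrix whose columns are the frame's x, y, z axes.
In Python, from rig import bot, cams, models gives the robot as it stands. The module is installed in compiled form; this text tells all that it offers.
- The arm moves only by the shell command python3 -m handwheel 'ROWS' [OPENING]. ROWS is JSON, a list of rows, each a list of 6 numbers: the shift along the world's x, y, z each as a share of 1 m, from -1 to 1, then the turn, a rotation vector about the world's x, y, z each as a share of 2 rad, from -1 to 1. In form: [[dx, dy, dz, wx, wy, wz], ...]. A call has exactly 8 rows; each row is the pose to reach, as a shift and turn from the pose commanded when the call began; what a row does not reach only later rows make up. A row lasts 1/12 s, in which the tool goes at most 41.7 mm and 7.16 degrees, less where a joint would pass 70% of its speed; a pose out of reach is approached as far as the arm can. A call with a number of a shift or a turn outside -1 to 1 is refused whole. A call with a gripper value outside its range is refused whole. OPENING is the opening, from -1 (shut) to 1 (fully open), so that 0 is half open, set as the call begins (- or left out, the last holds). The fingers move at their own pace and stop on an object; the grip force is fixed at half the most. Time passes only in rows, so rows that repeat a pose let the fingers close, or fill a call up. It gives the time, the measured TCP pose, the force, the opening and the grip force at its end, in the units of the state.
- bot.read_state(): the state, without advancing time (a new reading comes with each control period).
- cams.capture(name): name is "scene" or "top" or "wrist"; returns (picture, depth): 420x560x3 uint8, blue, green, red; 420x560 float32, m along the optical axis (not along the pixel's ray), 0 where there is no reading.
- cams.calibration(name): a dict with "mtx" (3x3 intrinsics, pixels), "R" (3x3) and "t" (3): a world point X has camera coordinates R X + t; the wrist camera has in their place "tool_from_camera" (4x4, takes a point from camera to tool coordinates, whose origin is the TCP and whose axes are the flange's). Camera axes: x right, y down, z forward; pixel columns grow to the right and rows downward; lengths in m; the calibration is good to about 2 mm. A picture is of the moment at which its call begins: read the wrist's pose just before it. calibration takes no time and is no camera call.
- bot.hand_in(): hands the job in; it is judged then, once.
Trained networks look in the newest picture that a camera, given by its name, has taken for a name from the list of things; names that differ only in an ending like _2 or _b are one class to them, and where a whole thing is asked for, a point or a joint stands for the part that bears it (a point fixed in the world has none). Each returns a list of dicts, best first, with "conf" (0 to 1); they miss things now and then, are a little off and sometimes report something else, mostly with a low value. They report only what shows in the picture. A call takes as long as a camera call. They do not tell look-alikes from the thing itself.
- models.spot_in(query, camera): "position" ([column, row] in pixels, amid what is visible of it).
- models.tip_of(query, camera): "position" ([column, row] in pixels: a listed point, or the origin of a listed thing).
The state is a dict: "time_s": time; "joint_positions": joint angles; "qvel": joint speeds; "tau": joint torques, N m; "position": TCP position; "tcp_rot": TCP orientation; "force": force on the tool from outside, world axes, zero at the start; "moment": the same for the moment, N m; "opening": opening from 0.0 (shut) to 1.0 (fully open); "grasp_force": force on a finger pad.
Only numpy, scipy, OpenCV 4.12 (cv2) and the standard library are available. Lean on these libraries where they do the work, as an engineer would, in place of code of your own. Each camera call takes 0.05 s, during which the arm holds its last target. There are 200 camera calls.

## Task

The sensor circuit has tripped: push the flat blade of the orange pry tool into the notch of the junction box's snap-fit cover (below the black mark) and pry that end up until it pops, without pulling the cover with your fingers, then lay the tool down flat on the bench. Lift the loosened cover off and lay it gently, right way up and flat, in the metal tray, then press the red reset button under it fully down and let it go. Do not drop or fling the tool or cover, and leave the bottle, the jar and the timer where they stand.

Things in the scene. Friction and masses are not known exactly. Their poses are not given: they have to be found in the camera images.
- junction_box: Blue box 112 (x) x 58 (y) x 56 mm high, fixed on a steel foot plate 150 x 100 x 6 mm. Origin: centre of its underside, on the bench; z up; its -x end has the cover's notch. The cover sits on its top at z = 56 mm, over a 12 mm high black plug with two spring catches and the red button.
- slot (a point): Fixed point with the box's axes: centre of the opening between notch and box top, 60 mm over the bench, 56 mm to -x of the box's origin. Opening 22 mm wide (y), 8 mm high (z). The blade goes in level, along the box's +x; behind it is free room to 22 mm past this point, 22 mm wide, floored by the box top.
- cover_center (a point): Centre of the grey snap-fit cover, half-way up: a hollow cap 114 (x) x 62 (y) x 24 mm high, 60 g, walls 4 mm, open below, yellow patch on top, black mark on top right above the notch, axes as the box's when seated; overhangs the box sides by 2 mm. Once popped it stays loose, tilted 0.13 to 0.18 rad, notch end 15 to 21 mm up; grip it across y by its side walls from above and lift it straight up.
- cover_notch (a point): Middle of the top edge of the cover's notch (22 mm wide, 8 mm high, open below) on the outer face of its 4 mm thick -x wall; 64 mm over the bench when seated. Spring catches in the side walls near this end hold it with 4 to 6 N here, far end staying down; the force fades as it rises, and at 12 to 15 mm of rise they let go and push this end up by themselves (raise it 17 mm to be sure).
- tool_grip (a point): Centre of the orange handle of the pry tool, half-way up (12 mm over the bench as it lies). Handle 100 (x) x 20 (y) x 24 mm (z), 110 g in all; x points along the tool to the blade, z up. The tool balances 7 mm to +x of here.
- tool_tip (a point): End of the tool's flat steel blade, 110 mm to +x of the handle's centre and at the same height. The blade is 60 mm long, 12 mm wide (y) and 3 mm thick (z).
- tray_in (a point): Centre of the inner floor of the square aluminium tray, 170 x 170 mm outside, walls 4 mm thick and 18 mm high, fixed to the bench; z up.
- reset_top (a point): Centre of the top of the red reset button (18 mm across), 74 mm over the bench, 12 mm to +x of the box's origin; it stands 6 mm above the black plug. Hidden by the cover at the start.
- reset_button (a joint): Travel of the reset button, 0 = up, 0.0045 m = fully down; it is pressed straight down (1.5 N to start, about 4.6 N at the bottom) and springs back.
- wash_bottle: Clear wash bottle, 66 mm across, 160 mm high, loose; origin at the centre of its underside. Leave alone.
- sample_jar: Amber jar with a black cap, 50 mm across, 70 mm high, loose; origin at the centre of its underside. Leave alone.
- lab_timer: White desk timer, 30 (x) x 75 (y) x 60 mm high, loose; origin at the centre of its underside. Leave alone.
Not all that is in view belongs to the job. Of the things that look like the part that bears cover_center, the smallest one is meant.

How it is judged (in metres and radians):
On the way, in this order (a step that is already met when the one before it is completed fails the run):
1. the tool's blade bears on the cover and has raised its notch edge by more than 4 mm, with no finger on the cover (z of cover_notch in the frame of junction_box above 0.068 m and contact force between pry_tool and cover above 0.3 N and contact force between the fingers and cover below 0.2 N).
2. the notch end has popped free (notch edge more than 12 mm up), with no finger on the cover (z of cover_notch in the frame of junction_box above 0.076 m and contact force between the fingers and cover below 0.2 N), for 0.1 s.
3. the tool lies flat on the bench, let go, with the cover still popped and on the box (height (world z) of tool_grip below 0.02 m and linear speed of pry_tool below 0.02 m/s and contact force between the fingers and pry_tool below 0.1 N and z of cover_notch in the frame of junction_box above 0.074 m and horizontal distance between cover_center and junction_box below 0.02 m), for 0.1 s.
4. the cover lies flat, right way up, in the tray, let go (z of cover_center in the frame of tray_in between 0.006 and 0.017 m and horizontal distance between cover_center and tray_in below 0.05 m and angle between cover's own z axis and vertical below 0.1 rad and linear speed of cover below 0.02 m/s and contact force between the fingers and cover below 0.2 N), for 0.2 s.
5. the reset button is pressed down at least 3.5 mm (value of joint reset_button above 0.0035 m), for 0.05 s.
At the end, for the whole second after the job is handed in: The cover lies flat in the tray (within 50 mm of its middle, tilted under 0.1 rad, centre 6 to 17 mm over its floor), right way up, at rest; the pry tool lies on the bench at rest (handle centre under 20 mm high); the reset button has been pressed and has sprung back up (within 1 mm) (z of cover_center in the frame of tray_in between 0.006 and 0.017 m and horizontal distance between cover_center and tray_in below 0.05 m and angle between cover's own z axis and vertical below 0.1 rad and linear speed of each of cover, pry_tool below 0.02 m/s and height (world z) of tool_grip below 0.02 m and value of joint reset_button below 0.001 m); the robot touches nothing.
It fails at once if the wash bottle, sample jar or timer is moved by more than 25 mm (distance of any of wash_bottle, sample_jar, lab_timer from where it was at the start of the episode above 0.025 m).
It fails at once if the cover is dropped or flung (faster than 0.8 m/s while no finger touches it) (linear speed of cover above 0.8 m/s and contact force between the fingers and cover below 0.2 N).
It fails at once if the tool is dropped or flung (faster than 0.8 m/s while no finger touches it) (linear speed of pry_tool above 0.8 m/s and contact force between the fingers and pry_tool below 0.2 N).
It also fails if it takes over 72 s, if anything falls off the work surface, if the arm or the gripper's body presses on something with over 40 N, if the wrist force passes 120 N, or if a joint passes its speed limit or range.

## Working session

There is one attempt and no reset: what is moved stays moved. The work goes in short steps, Python scripts to look and compute and a shell command to move; the robot and the scene stay as the last step left them, time stands still between calls to the robot, and variables do not carry over. Pictures are saved under pics/ and viewed, at most 10 in all, crops included, and the job is handed in when it is done.

```bash
mkdir -p pics
cat > h.py <<'E'
import numpy as np, cv2
from rig import bot,cams,models
def world(cam,px,depth,st=None):
    c=cams.calibration(cam);K=np.array(c["mtx"])
    u,v=int(round(px[0])),int(round(px[1]))
    w=depth[max(0,v-2):v+3,max(0,u-2):u+3];w=w[w>0]
    d=np.median(w) if len(w) else np.nan
    p=np.linalg.inv(K)@[px[0],px[1],1]*d
    return cam2w(cam,p,st)
def cam2w(cam,p,st=None):
    c=cams.calibration(cam)
    if cam=="wrist":
        T=np.array(c["tool_from_camera"]);q=T[:3,:3]@p+T[:3,3]
        return np.array(st["tcp_rot"])@q+np.array(st["position"])
    return np.array(c["R"]).T@(p-np.array(c["t"]))
def plane(cam,px,z,st=None):
    K=np.array(cams.calibration(cam)["mtx"])
    o=cam2w(cam,np.zeros(3),st);e=cam2w(cam,np.linalg.inv(K)@[px[0],px[1],1],st)-o
    return o+e*(z-o[2])/e[2]
E
python3 - <<'E'
from h import *
np.set_printoptions(precision=4,suppress=True)
for cam in("top","scene"):
    im,d=cams.capture(cam);cv2.imwrite(f"pics/{cam}0.png",im);np.save(f"{cam}0.npy",d)
    for q in["junction_box","cover_center","cover_notch","tool_grip","tool_tip","tray_in","wash_bottle","sample_jar","lab_timer"]:
        for r in models.tip_of(q,cam)[:3]:
            print(cam,q,round(r["conf"],2),np.round(r["position"],1),world(cam,r["position"],d))
print(bot.read_state())
E
```

```text
top junction_box 0.73 [351. 220.] [ 0.5877 -0.232   0.0804]
top cover_center 0.96 [355.6 214.6] [ 0.6011 -0.2424  0.0805]
top cover_center 0.71 [430.7 213. ] [ 0.6242 -0.4332  0.0329]
top cover_center 0.66 [398.5 299.9] [ 0.4118 -0.3546  0.0328]
top cover_notch 0.95 [367.3 318.3] [ 0.3645 -0.2882  0.0007]
top cover_notch 0.84 [460.2 212.3] [ 0.6298 -0.5054  0.0326]
top cover_notch 0.68 [353.2 240.7] [ 0.5403 -0.2389  0.0754]
top tool_grip 0.88 [241.8 269.4] [0.4633 0.0193 0.0245]
top tray_in 0.57 [152.  210.7] [0.5988 0.2589 0.0047]
top wash_bottle 0.98 [306.5 153.6] [ 0.7442 -0.1217  0.08  ]
top sample_jar 0.69 [220.6 147.8] [0.7545 0.0894 0.0615]
top lab_timer 0.88 [256.6 178.2] [ 0.6826 -0.004   0.059 ]
scene junction_box 0.85 [214.4 235.5] [ 0.6536 -0.2414  0.052 ]
scene junction_box 0.45 [349.9 219.2] [ 0.5463  0.0653 -0.    ]
scene cover_center 0.84 [210.7 210.6] [ 0.606  -0.2513  0.0808]
scene cover_center 0.6 [180.8 181.9] [ 0.4279 -0.3515  0.0323]
scene cover_center 0.57 [130.2 240.4] [ 0.643  -0.4235  0.0323]
scene cover_notch 0.8 [217.3 198.1] [ 0.5598 -0.2419  0.0791]
sce
[... 574 characters left out ...]
.5995 -0.2478  0.0805]
scene lab_timer 0.62 [329.5 267.6] [ 0.7092 -0.0025  0.0077]
scene lab_timer 0.49 [325.7 194.3] [0.4764 0.0132 0.023 ]
{'time_s': 1.0, 'joint_positions': array([ 63.5109,  30.2229,  82.0853,   0.0002,  67.687 , -10.2282]), 'qvel': array([ 0.0587,  0.0154,  0.0182, -0.0357, -0.0365, -0.0353]), 'tau': array([  0.0003, -44.0019, -17.6988,   0.0634,   0.0503,  -0.    ]), 'position': array([0.175 , 0.6   , 0.2476]), 'tcp_rot': array([[-0.96  ,  0.28  ,  0.    ],
       [ 0.28  ,  0.96  ,  0.0001],
       [-0.    ,  0.0001, -1.    ]]), 'force': array([-0.4371,  0.7522, -0.0891]), 'moment': array([-0.014 , -0.0054, -0.045 ]), 'grasp_force': 0.0, 'opening': 0.9998326102961105}
```

View pics/top0.png

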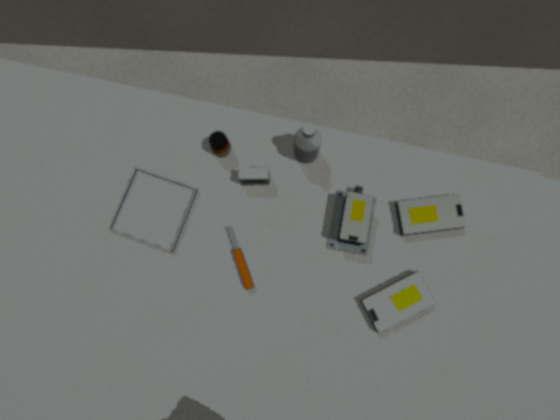

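Run:
```python
from h import *
np.set_printoptions(precision=4,suppress=True)
im=cv2.imread("pics/top0.png");d=np.load("top0.npy")
c=cams.calibration("top");K=np.array(c["mtx"]);R=np.array(c["R"]);t=np.array(c["t"])
print("cam",-R.T@t)
v,u=np.mgrid[:420,:560]
P=(np.stack([u,v,np.ones_like(u)],-1)@np.linalg.inv(K).T)*d[...,None]
W=(P-t)@R
hsv=cv2.cvtColor(im,cv2.COLOR_BGR2HSV)
def rect(m,n):
    nn,l,s,_=cv2.connectedComponentsWithStats(m.astype(np.uint8))
    for i in range(1,nn):
        if s[i,4]>60:
            q=W[l==i];r=cv2.minAreaRect((q[:,:2]*1000).astype(np.float32));print(n,s[i,4],np.array(r[0]),np.array(r[1]),r[2],"z",np.median(q[:,2]),"px",s[i,:4])
H,S,V=hsv[...,0],hsv[...,1],hsv[...,2]
rect((H<20)&(H>4)&(S>150)&(V>120)&(d>0),"orange")
rect((H<38)&(H>20)&(S>120)&(V>120)&(d>0),"yellow")
b=(W[...,1]<-0.18)&(W[...,2]>0.072)&(W[...,2]<0.09)&(d>0)
rect(b,"covertop")
rect((W[...,1]>0.1)&(W[...,2]>0.012)&(W[...,2]<0.03)&(d>0),"tray")
rect((W[...,1]<0.1)&(W[...,1]>-.15)&(W[...,0]<.6)&(W[...,2]>0.006)&(W[...,2]<0.05)&(d>0),"tool")
rect((W[...,2]>0.04)&(W[...,0]>.65)&(d>0)&(W[...,2]<0.3),"tall")
```

```text
cam [ 0.4114 -0.0894  1.0443]
orange 206 [466.1765  17.3472] [93.189  12.9729] 23.693225860595703 z 0.024183730718289012 px [235 250  17  38]
yellow 220 [ 612.3615 -246.4154] [27.7181 46.1007] 82.90157318115234 z 0.0802930423584853 px [351 200  14  21]
yellow 385 [ 620.2856 -415.127 ] [38.5826 66.815 ] 10.488862037658691 z 0.03276689583190944 px [410 206  28  18]
yellow 462 [ 418.7963 -372.6829] [38.6296 66.8771] 29.904176712036133 z 0.03284209305686943 px [391 285  31  26]
covertop 1293 [ 596.0961 -243.6249] [ 62.3509 114.3032] 81.95552062988281 z 0.07992801363810906 px [339 192  34  52]
tray 532 [602.9117 254.7176] [171.8998 170.4306] 73.79043579101562 z 0.017693796441955015 px [108 167  89  85]
tool 481 [493.0575  29.4785] [159.1583  20.2252] 22.825918197631836 z 0.022769226671449042 px [227 227  27  63]
tall 789 [ 771.2762 -120.0022] [64.6952 59.1856] 81.04969024658203 z 0.11022926898748243 px [293 123  28  37]
tall 340 [771.0504  98.1962] [45.1726 45.4529] 56.267086029052734 z 0.06922461691273145 px [208 131  21  22]
tall 426 [693.5212   5.5976] [30.9975 73.5636] 4.034989833831787 z 0.05960068234106965 px [238 168  31  14]
```

The top view shows the tool's orange handle at about (242,268), with the blade pointing up-left to (230,228). The smallest cover sits on the box at (356,215), with its mark at (353,240). The tray is at (152,210), and the two larger look-alike covers are on the right. I'll go above the tool.

```bash
python3 -m handwheel '[[0.16,-0.284,-0.05,0,0,0.345],[0.16,-0.284,-0.05,0,0,0.345],[0.16,-0.284,-0.05,0,0,0.345],[0.16,-0.284,-0.05,0,0,0.345],[0.16,-0.284,-0.05,0,0,0.345],[0.16,-0.284,-0.05,0,0,0.345],[0.16,-0.284,-0.05,0,0,0.345],[0.16,-0.284,-0.05,0,0,0.345]]' 0
python3 -m handwheel '[[0.163,-0.284,-0.05,0,0,0],[0.163,-0.284,-0.05,0,0,0],[0.163,-0.284,-0.05,0,0,0],[0.163,-0.284,-0.05,0,0,0],[0.163,-0.284,-0.05,0,0,0],[0.163,-0.284,-0.05,0,0,0],[0.163,-0.284,-0.05,0,0,0],[0.163,-0.284,-0.05,0,0,0]]'
python3 -m handwheel '[[0,0,0,0,0,0],[0,0,0,0,0,0],[0,0,0,0,0,0],[0,0,0,0,0,0],[0,0,0,0,0,0],[0,0,0,0,0,0],[0,0,0,0,0,0],[0,0,0,0,0,0]]'
cat > wr.py <<'E'
from h import *
import sys
np.set_printoptions(precision=4,suppress=True)
def shot(name):
    st=bot.read_state();im,d=cams.capture("wrist");cv2.imwrite(f"pics/{name}.png",im)
    c=cams.calibration("wrist");K=np.array(c["mtx"]);T=np.array(c["tool_from_camera"])
    v,u=np.mgrid[:420,:560]
    P=(np.stack([u,v,np.ones_like(u)],-1)@np.linalg.inv(K).T)*d[...,None]
    W=(P@T[:3,:3].T+T[:3,3])@np.array(st["tcp_rot"]).T+np.array(st["position"])
    return st,im,d,W,cv2.cvtColor(im,cv2.COLOR_BGR2HSV)
def rect(W,m,n,mn=200):
    nn,l,s,_=cv2.connectedComponentsWithStats(m.astype(np.uint8))
    for i in range(1,nn):
        if s[i,4]>mn:
            q=W[l==i];r=cv2.minAreaRect((q[:,:2]*1000).astype(np.float32));print(n,s[i,4],np.array(r[0]),np.array(r[1]),r[2],"z",np.median(q[:,2]),"px",s[i,:4])
E
python3 - <<'E'
from wr import *
st,im,d,W,h=shot("w1")
H,S,V=h[...,0],h[...,1],h[...,2]
print(st["position"],st["joint_positions"])
rect(W,(H<20)&(H>3)&(S>140)&(V>60)&(d>0)&(W[...,2]<.04),"orange")
rect(W,(d>0)&(W[...,2]>.008)&(W[...,2]<.04),"tool")
E
```

```text
time_s: 1.67
position: [0.3325, 0.3202, 0.1986]
tcp_rot: [[-0.918, -0.396, 0.001], [-0.396, 0.918, 0.001], [-0.001, 0.0, -1.0]]
force: [0.4, 0.1, -0.1]
opening: 0.524
grasp_force: 0.0
time_s: 2.33
position: [0.496, 0.0353, 0.1484]
tcp_rot: [[-0.919, -0.394, 0.001], [-0.394, 0.919, -0.0], [-0.001, -0.001, -1.0]]
force: [0.8, 0.1, -0.2]
opening: 0.5
grasp_force: 0.0
time_s: 3.0
position: [0.4946, 0.0384, 0.1487]
tcp_rot: [[-0.918, -0.396, 0.0], [-0.396, 0.918, -0.0], [-0.0, -0.0, -1.0]]
force: [-1.0, -0.7, 0.3]
opening: 0.498
grasp_force: 0.0
[0.4946 0.0384 0.1487] [  -8.4922   29.2776  105.7885    0.0015   44.9213 -121.8474]
orange 3059 [465.2991  15.095 ] [98.3797 19.5405] 22.607994079589844 z 0.02376306768504026 px [251 101  26 126]
tool 3860 [484.5855  23.1962] [140.4154  20.2695] 23.2423038482666 z 0.023520987858167877 px [250 101  27 168]
```

```bash
python3 -m handwheel '[[0.004,-0.0085,-0.04,0,0,0],[0.004,-0.0085,-0.075,0,0,0],[0.004,-0.0085,-0.1,0,0,0],[0.004,-0.0085,-0.115,0,0,0],[0.004,-0.0085,-0.12,0,0,0],[0.004,-0.0085,-0.12,0,0,0],[0.004,-0.0085,-0.12,0,0,0],[0.004,-0.0085,-0.12,0,0,0]]'
python3 -m handwheel '[[0,0,0,0,0,0],[0,0,0,0,0,0],[0,0,0,0,0,0],[0,0,0,0,0,0],[0,0,0,0,0,0],[0,0,0,0,0,0],[0,0,0,0,0,0],[0,0,0,0,0,0]]' -1
```

```text
time_s: 3.72
position: [0.4996, 0.0291, 0.0296]
tcp_rot: [[-0.919, -0.395, 0.002], [-0.395, 0.919, -0.0], [-0.002, -0.001, -1.0]]
force: [-0.0, 0.0, -0.1]
opening: 0.497
grasp_force: 0.0
time_s: 4.38
position: [0.499, 0.0291, 0.0289]
tcp_rot: [[-0.919, -0.395, 0.001], [-0.395, 0.919, -0.0], [-0.0, -0.0, -1.0]]
force: [-1.4, 0.6, 5.9]
opening: 0.228
grasp_force: 30.0
```

```bash
python3 -m handwheel '[[0,0,0.02,0,0,0],[0,0,0.05,0,0,0],[-0.01,-0.03,0.085,0,0,-0.04],[-0.02,-0.06,0.1,0,0,-0.09],[-0.03,-0.09,0.1,0,0,-0.14],[-0.04,-0.12,0.1,0,0,-0.19],[-0.05,-0.15,0.1,0,0,-0.24],[-0.06,-0.18,0.1,0,0,-0.273]]'
python3 -m handwheel '[[0,-0.03,0,0,0,0],[-0.001,-0.055,0,0,0,0],[-0.0015,-0.07,0,0,0,0],[-0.0015,-0.07,0,0,0,0],[-0.0015,-0.07,0,0,0,0],[-0.0015,-0.07,0,0,0,0],[-0.0015,-0.07,0,0,0,0],[-0.0015,-0.07,0,0,0,0]]'
python3 - <<'E'
from wr import *
st,im,d,W,h=shot("w2")
H,S,V=h[...,0],h[...,1],h[...,2]
print(st["position"],st["force"])
rect(W,(H<38)&(H>20)&(S>100)&(V>60)&(d>0)&(W[...,2]>.07),"yellow")
rect(W,(d>0)&(W[...,2]>.073)&(W[...,2]<.088)&(W[...,0]>.53),"cover")
for q in("cover_notch","tool_tip","slot"):
    for r in models.tip_of(q,"wrist")[:3]: print(q,r["conf"],r["position"],world("wrist",r["position"],d,st))
im,d=cams.capture("scene");cv2.imwrite("pics/s2.png",cv2.resize(im[120:300,120:400],None,fx=2.8,fy=2.8))
E
```

```text
time_s: 5.05
position: [0.4379, -0.152, 0.1285]
tcp_rot: [[-0.99, 0.143, -0.0], [0.143, 0.99, 0.0], [0.0, 0.0, -1.0]]
force: [-0.3, 0.4, -2.1]
opening: 0.23
grasp_force: 30.0
time_s: 5.72
position: [0.437, -0.2194, 0.1284]
tcp_rot: [[-0.99, 0.138, -0.001], [0.138, 0.99, 0.001], [0.001, 0.001, -1.0]]
force: [-0.9, -0.6, -1.0]
opening: 0.225
grasp_force: 30.0
[ 0.437  -0.2194  0.1284] [-0.9342 -0.5932 -1.0116]
cover_notch 0.96 [171.7, 143.1] [ 0.3724 -0.2924  0.0003]
```

View pics/w2.png

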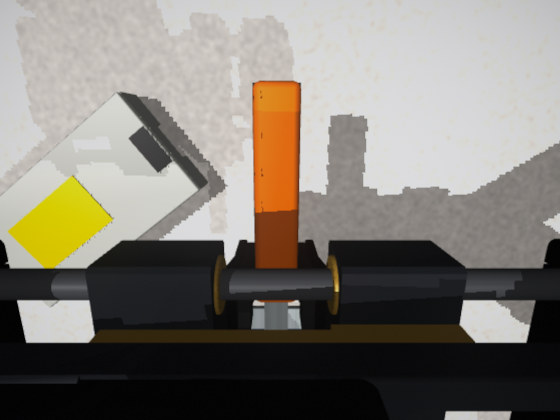

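View pics/s2.png

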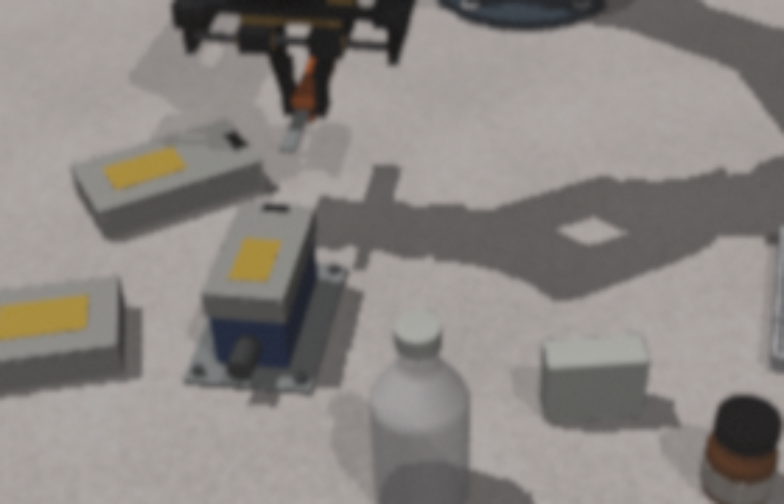

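The wrist view shows the handle held straight at column 276; the box is behind the gripper and not visible. The scene crop shows the blade in line with the marked end of the small cover, with the mark at (275,208). I'll lower to slot height and check the alignment.

```bash
python3 -m handwheel '[[0,-0.002,-0.025,0,0,0],[0,-0.002,-0.045,0,0,0],[0,-0.002,-0.0515,0,0,0],[0,-0.002,-0.0515,0,0,0],[0,-0.002,-0.0515,0,0,0],[0,-0.002,-0.0515,0,0,0],[0,-0.002,-0.0515,0,0,0],[0,-0.002,-0.0515,0,0,0]]'
python3 - <<'E'
from h import *
np.set_printoptions(precision=4,suppress=True)
s=bot.read_state();print(s["position"],s["tcp_rot"])
for cam in("top","scene"):
    im,d=cams.capture(cam)
    for q in("cover_notch","tool_tip","slot","cover_center"):
        for r in models.tip_of(q,cam)[:2]: print(cam,q,round(r["conf"],2),np.round(r["position"],1),world(cam,r["position"],d),plane(cam,r["position"],.0615))
    if cam=="top":
        cv2.imwrite("pics/t3.png",cv2.resize(im[180:300,310:430],None,fx=5,fy=5))
        c=cams.calibration("top");K=np.array(c["mtx"]);R=np.array(c["R"]);t=np.array(c["t"])
        v,u=np.mgrid[:420,:560];W=((np.stack([u,v,np.ones_like(u)],-1)@np.linalg.inv(K).T)*d[...,None]-t)@R
        m=(d>0)&(W[...,0]>.495)&(W[...,0]<.535)&(abs(W[...,1]+.23)<.04)&(W[...,2]>.03)
        print("blade",len(W[m]),W[m][:,:3].min(0),W[m].max(0),W[m].mean(0))
E
```

```text
time_s: 6.63
position: [0.4378, -0.2232, 0.0779]
tcp_rot: [[-0.99, 0.139, 0.001], [0.139, 0.99, -0.001], [-0.002, -0.001, -1.0]]
force: [0.5, -0.6, -1.0]
opening: 0.228
grasp_force: 30.0
[ 0.4378 -0.2232  0.0779] [[-0.9903  0.1393  0.0014]
 [ 0.1393  0.9903 -0.0012]
 [-0.0016 -0.001  -1.    ]]
top cover_notch 0.73 [458.2 213.2] [ 0.6275 -0.5008  0.0317] [ 0.6211 -0.4887  0.0615]
top cover_notch 0.65 [351.5 239. ] [ 0.5435 -0.2344  0.0789] [ 0.5459 -0.237   0.0615]
top slot 0.75 [350.7 244. ] [ 0.5366 -0.2384  0.0407] [ 0.534  -0.2354  0.0615]
top cover_center 0.97 [357.3 215.1] [ 0.6001 -0.2464  0.0805] [ 0.6038 -0.2495  0.0615]
top cover_center 0.94 [395.2 302.1] [ 0.4082 -0.2498  0.4142] [ 0.4065 -0.3396  0.0615]
blade 27 [ 0.495  -0.2105  0.3604] [ 0.5023 -0.1918  0.3849] [ 0.4976 -0.2014  0.3756]
scene cover_notch 0.88 [215.7 197. ] [ 0.5568 -0.2457  0.08  ] [ 0.5323 -0.2499  0.0615]
scene cover_notch 0.74 [208.  175.1] [ 0.3979 -0.2861  0.0318] [ 0.4419 -0.2779  0.0615]
scene tool_tip 0.71 [223.4 189.6] [ 0.5057 -0.2343  0.063 ] [ 0.5037 -0.2346  0.0615]
scene slot 0.72 [220.1 202.7] [ 0.5782 -0.2339  0.0804] [ 0.554  -0.2378  0.0615]
scene cover_center 0.81 [180.6 180.6] [ 0.4237 -0.3525  0.0334] [ 0.4642 -0.3417  0.0615]
scene cover_center 0.68 [125.5 239. ] [ 0.6394 -0.4342  0.0332] [ 0.6703 -0.4195  0.0615]
```

View pics/t3.png

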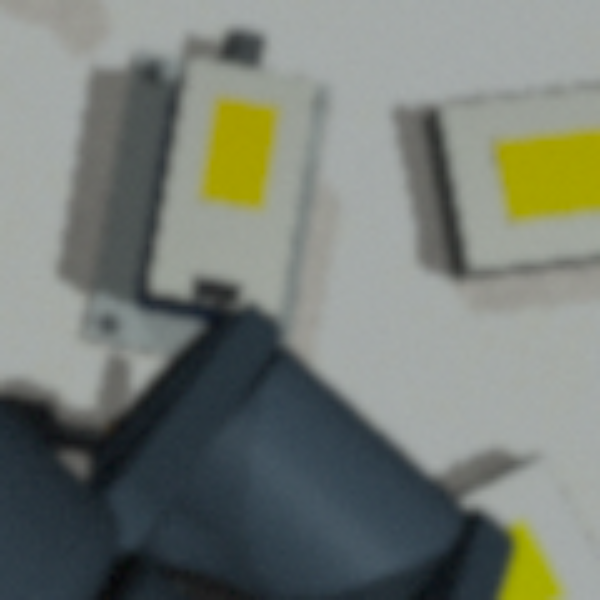

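```bash
python3 -m handwheel '[[0.004,0.001,-0.001,0,0,0],[0.01,0,-0.001,0,0,0],[0.016,-0.001,-0.001,0,0,0],[0.022,-0.002,-0.001,0,0,0],[0.028,-0.003,-0.001,0,0,0],[0.034,-0.0035,-0.001,0,0,0],[0.038,-0.004,-0.001,0,0,0],[0.038,-0.004,-0.001,0,0,0]]'
```

```text
time_s: 7.8
position: [0.4766, -0.2273, 0.0761]
tcp_rot: [[-0.99, 0.139, 0.001], [0.139, 0.99, -0.001], [-0.002, -0.001, -1.0]]
force: [-0.5, 0.5, -1.1]
opening: 0.228
grasp_force: 30.0
```

```bash
python3 -m handwheel '[[0.003,-0.0005,0,0,0,0],[0.006,-0.001,0,0,0,0],[0.009,-0.001,0,0,0,0],[0.009,-0.001,0,0,0,0],[0.009,-0.001,0.001,0,0,0],[0.009,-0.001,0.003,0,0,0],[0.009,-0.001,0.004,0,0,0],[0.009,-0.001,0.004,0,0,0]]'
python3 -m handwheel '[[0,0,0.001,0,0,0],[0,0,0.002,0,0,0],[0,0,0.003,0,0,0],[0,0,0.004,0,0,0],[0,0,0.005,0,0,0],[0,0,0.006,0,0,0],[0,0,0.007,0,0,0],[0,0,0.008,0,0,0]]'
```

```text
time_s: 8.47
position: [0.4841, -0.2277, 0.0802]
tcp_rot: [[-0.99, 0.139, -0.0], [0.139, 0.99, 0.0], [0.0, 0.0, -1.0]]
force: [-0.6, -0.2, -1.6]
opening: 0.226
grasp_force: 30.0
time_s: 9.13
position: [0.4843, -0.2278, 0.0883]
tcp_rot: [[-0.99, 0.139, -0.0], [0.139, 0.99, -0.0], [0.0, -0.0, -1.0]]
force: [-0.4, -0.7, -3.6]
opening: 0.226
grasp_force: 30.0
```

```bash
python3 -m handwheel '[[0,0,0.001,0,0,0],[0,0,0.002,0,0,0],[0,0,0.003,0,0,0],[0,0,0.004,0,0,0],[0,0,0.005,0,0,0],[0,0,0.006,0,0,0],[0,0,0.007,0,0,0],[0,0,0.008,0,0,0]]'
python3 - <<'E'
from h import *
np.set_printoptions(precision=4,suppress=True)
im,d=cams.capture("scene");cv2.imwrite("pics/s4.png",cv2.resize(im[150:270,150:310],None,fx=5,fy=5))
for q in("cover_notch","tool_tip","tool_grip"):
    for r in models.tip_of(q,"scene")[:2]: print(q,round(r["conf"],2),np.round(r["position"],1),world("scene",r["position"],d))
E
```

```text
time_s: 9.8
position: [0.4844, -0.2279, 0.0963]
tcp_rot: [[-0.99, 0.139, 0.0], [0.139, 0.99, -0.0], [-0.0, -0.0, -1.0]]
force: [-0.4, 0.5, -1.3]
opening: 0.228
grasp_force: 30.0
cover_notch 0.77 [218.9 192. ] [ 0.5608 -0.2366  0.0967]
cover_notch 0.65 [205.6 177.5] [ 0.4103 -0.2908  0.0328]
tool_tip 0.62 [216.9 194.9] [ 0.5694 -0.2403  0.0952]
tool_grip 0.71 [228.9 169. ] [ 0.496  -0.2181  0.1143]
```

View pics/s4.png

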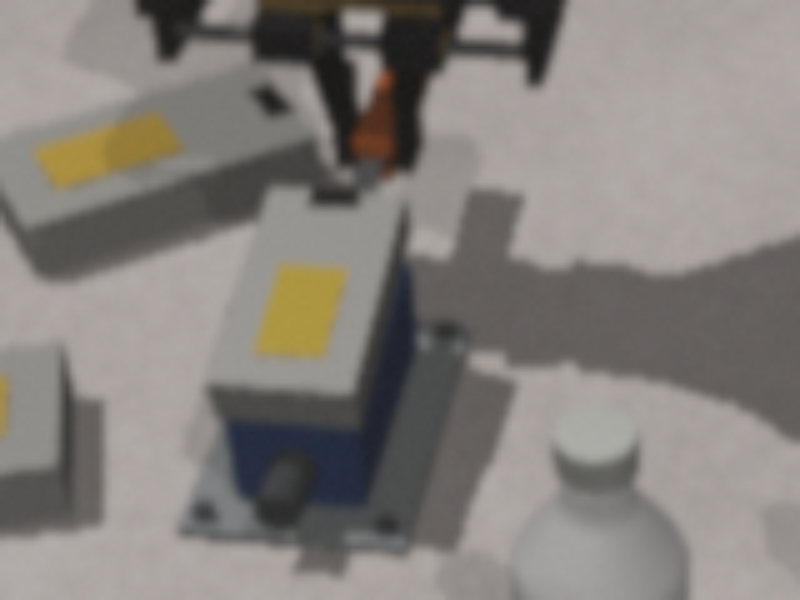

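The scene crop shows the cover's notch end, with its mark at (333,195), tilted up off the box by about 17 mm. The force is back to the tool's weight alone, so the cover has popped. I'll lower slightly, withdraw and lay the tool down.

```bash
python3 -m handwheel '[[0,0,-0.002,0,0,0],[0,0,-0.005,0,0,0],[-0.008,0.001,-0.006,0,0,0],[-0.018,0.0025,-0.006,0,0,0],[-0.028,0.004,-0.006,0,0,0],[-0.038,0.0055,-0.006,0,0,0],[-0.05,0.007,-0.006,0,0,0],[-0.06,0.0085,-0.006,0,0,0]]'
python3 -m handwheel '[[0,0.02,0,0,0,0],[0.005,0.05,0,0,0,0],[0.01,0.085,0,0,0,0],[0.015,0.12,0,0,0,0],[0.015,0.15,-0.015,0,0,0],[0.015,0.17,-0.035,0,0,0],[0.015,0.17,-0.05,0,0,0],[0.015,0.17,-0.053,0,0,0]]'
python3 - <<'E'
from h import *
s=bot.read_state();print(s["position"],s["force"])
im,d=cams.capture("scene")
for r in models.tip_of("cover_notch","scene")[:2]: print(round(r["conf"],2),world("scene",r["position"],d))
E
```

```text
time_s: 10.67
position: [0.4224, -0.2188, 0.0901]
tcp_rot: [[-0.99, 0.14, -0.001], [0.14, 0.99, 0.001], [0.001, 0.001, -1.0]]
force: [-0.4, -0.1, -1.2]
opening: 0.226
grasp_force: 30.0
time_s: 11.33
position: [0.4375, -0.0478, 0.0357]
tcp_rot: [[-0.991, 0.137, -0.004], [0.137, 0.991, 0.001], [0.004, 0.001, -1.0]]
force: [0.6, 1.1, -1.4]
opening: 0.228
grasp_force: 30.0
[ 0.43747354 -0.04779024  0.03572004] [ 0.59930333  1.13434    -1.38891202]
0.94 [ 0.55981596 -0.2399332   0.09740856]
0.65 [ 0.40103762 -0.28569736  0.03264397]
```

```bash
python3 -m handwheel '[[0,0,-0.002,0,0,0],[0,0,-0.004,0,0,0],[0,0,-0.0055,0,0,0],[0,0,-0.0065,0,0,0],[0,0,-0.007,0,0,0],[0,0,-0.007,0,0,0],[0,0,-0.007,0,0,0],[0,0,-0.007,0,0,0]]'
```

```text
time_s: 12.1
position: [0.4394, -0.0494, 0.0301]
tcp_rot: [[-0.99, 0.139, 0.0], [0.139, 0.99, -0.0], [-0.0, -0.0, -1.0]]
force: [0.8, -0.3, -1.6]
opening: 0.227
grasp_force: 30.0
```

```bash
python3 -m handwheel '[[0,0,-0.001,0,0,0],[0,0,-0.001,0,0,0],[0,0,-0.001,0,0,0],[0,0,-0.001,0,0,0],[0,0,-0.001,0,0,0],[0,0,-0.001,0,0,0],[0,0,-0.001,0,0,0],[0,0,-0.001,0,0,0]]'
python3 -m handwheel '[[0,0,0,0,0,0],[0,0,0,0,0,0],[0,0,0,0,0,0],[0,0,0,0,0,0],[0,0,0,0,0,0],[0,0,0,0,0,0],[0,0,0,0,0,0],[0,0,0,0,0,0]]' 0
python3 -m handwheel '[[0,0,0.03,0,0,0],[0,0,0.07,0,0,0],[0,0,0.11,0,0,0],[0,0,0.14,0,0,0],[0,0,0.15,0,0,0],[0,0,0.15,0,0,0],[0,0,0.15,0,0,0],[0,0,0.15,0,0,0]]' 1
```

```text
time_s: 12.77
position: [0.4393, -0.0494, 0.029]
tcp_rot: [[-0.99, 0.139, 0.0], [0.139, 0.99, -0.0], [-0.0, -0.0, -1.0]]
force: [-0.2, -0.1, -1.2]
opening: 0.223
grasp_force: 30.0
time_s: 13.43
position: [0.4393, -0.0494, 0.029]
tcp_rot: [[-0.99, 0.139, 0.0], [0.139, 0.99, -0.0], [-0.0, -0.0, -1.0]]
force: [-0.2, 0.8, 0.2]
opening: 0.498
grasp_force: 0.0
time_s: 14.1
position: [0.4384, -0.0491, 0.1781]
tcp_rot: [[-0.99, 0.139, -0.002], [0.139, 0.99, 0.001], [0.002, 0.001, -1.0]]
force: [-0.1, 0.0, 0.0]
opening: 0.97
grasp_force: 0.0
```

Run:
```python
from h import *
from wr import rect
np.set_printoptions(precision=4,suppress=True)
im,d=cams.capture("top");cv2.imwrite("pics/t5.png",im)
c=cams.calibration("top");K=np.array(c["mtx"]);R=np.array(c["R"]);t=np.array(c["t"])
v,u=np.mgrid[:420,:560];W=((np.stack([u,v,np.ones_like(u)],-1)@np.linalg.inv(K).T)*d[...,None]-t)@R
rect(W,(d>0)&(W[...,1]<-.19)&(W[...,2]>.07)&(W[...,2]<.105)&(W[...,0]>.5),"cover")
m=(d>0)&(abs(W[...,1]+.244)<.02)&(W[...,2]>.07)&(abs(W[...,0]-.596)<.045)
q=W[m];A=np.c_[q[:,0]-.596,q[:,1]+.2436,np.ones(len(q))];print("plane",np.linalg.lstsq(A,q[:,2],rcond=None)[0])
im,d=cams.capture("scene")
c=cams.calibration("scene");K=np.array(c["mtx"]);R=np.array(c["R"]);t=np.array(c["t"])
W=((np.stack([u,v,np.ones_like(u)],-1)@np.linalg.inv(K).T)*d[...,None]-t)@R
h=cv2.cvtColor(im,cv2.COLOR_BGR2HSV);rect(W,(h[...,0]<20)&(h[...,0]>4)&(h[...,1]>150)&(W[...,0]<.6)&(d>0),"orange",60)
```

```text
cover 1333 [ 600.3583 -244.1439] [ 62.2329 116.7083] 82.33760833740234 z 0.08893032514566467 px [339 190  34  53]
plane [-0.1608  0.0258  0.0903]
orange 131 [408.3721 -46.6438] [16.0399 97.0637] 82.34725952148438 z 0.023709125047136233 px [296 169   8  22]
```

```bash
python3 -m handwheel '[[0.02,-0.025,0,0,0,0],[0.045,-0.055,0,0,0,0],[0.07,-0.085,0,0,0,0],[0.095,-0.115,0,0,0,0],[0.12,-0.145,0,0,0,0],[0.14,-0.17,0,0,0,0],[0.155,-0.19,0,0,0,0],[0.1605,-0.195,0,0,0,0]]'
python3 -m handwheel '[[0,0,-0.015,0,0,0],[0,0,-0.03,0,0,0],[0,0,-0.04,0,0,0],[0,0,-0.04,0,0,0],[0,0,-0.04,0,0,0],[0,0,-0.04,0,0,0],[0,0,-0.04,0,0,0],[0,0,-0.04,0,0,0]]'
```

```text
time_s: 14.87
position: [0.6016, -0.2482, 0.1769]
tcp_rot: [[-0.99, 0.142, 0.001], [0.142, 0.99, -0.001], [-0.001, -0.001, -1.0]]
force: [0.7, -0.1, 0.2]
opening: 1.0
grasp_force: 0.0
time_s: 15.53
position: [0.6003, -0.2445, 0.1401]
tcp_rot: [[-0.99, 0.139, 0.002], [0.139, 0.99, -0.001], [-0.002, -0.001, -1.0]]
force: [0.5, 0.5, -0.3]
opening: 1.001
grasp_force: 0.0
```

```bash
python3 -m handwheel '[[-0.001,0,-0.012,0,0,0],[-0.001,0,-0.025,0,0,0],[-0.001,0,-0.037,0,0,0],[-0.001,0,-0.045,0,0,0],[-0.001,0,-0.05,0,0,0],[-0.001,0,-0.05,0,0,0],[-0.001,0,-0.05,0,0,0],[-0.001,0,-0.05,0,0,0]]'
python3 -m handwheel '[[0,0,0,0,0,0],[0,0,0,0,0,0],[0,0,0,0,0,0],[0,0,0,0,0,0],[0,0,0,0,0,0],[0,0,0,0,0,0],[0,0,0,0,0,0],[0,0,0,0,0,0]]' -1
```

```text
time_s: 16.2
position: [0.5991, -0.2446, 0.0892]
tcp_rot: [[-0.99, 0.139, 0.001], [0.139, 0.99, -0.0], [-0.001, -0.0, -1.0]]
force: [0.1, -1.1, -0.3]
opening: 1.001
grasp_force: 0.0
time_s: 16.87
position: [0.5996, -0.2457, 0.0898]
tcp_rot: [[-0.99, 0.139, 0.002], [0.139, 0.99, -0.002], [-0.002, -0.002, -1.0]]
force: [-0.0, -4.3, 3.1]
opening: 0.71
grasp_force: 30.0
```

```bash
python3 -m handwheel '[[0,0,0.006,0,0,0],[0,0,0.015,0,0,0],[0,0,0.03,0,0,0],[0,0,0.05,0,0,0],[0,0,0.07,0,0,0],[0,0,0.09,-0.003,-0.02,0],[0,0,0.105,-0.007,-0.05,0],[0,0,0.11,-0.011,-0.079,0]]'
python3 - <<'E'
from h import *
s=bot.read_state();print(s["position"],s["force"])
im,d=cams.capture("scene");cv2.imwrite("pics/s6.png",cv2.resize(im[110:270,130:330],None,fx=3.5,fy=3.5))
E
```

```text
time_s: 17.53
position: [0.6, -0.2435, 0.2014]
tcp_rot: [[-0.977, 0.139, 0.163], [0.137, 0.99, -0.022], [-0.164, 0.001, -0.986]]
force: [0.1, -0.4, -1.1]
opening: 0.709
grasp_force: 30.0
[ 0.60001803 -0.24352875  0.20141105] [ 0.13323999 -0.40704816 -1.06166935]
```

View pics/s6.png

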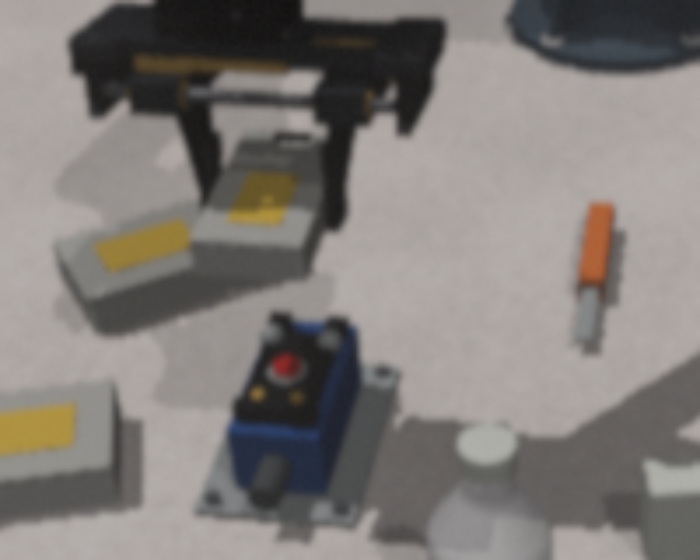

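The cover hangs between the fingers at (265,200) in the crop, the red button is exposed at (287,368), and the tool lies flat at (592,270). I'll carry the cover to the tray.

```bash
python3 -m handwheel '[[0,0.02,0,0,0,0],[0,0.05,0,0,0,-0.01],[0,0.085,0,0,0,-0.03],[0.001,0.12,0,0,0,-0.05],[0.001,0.155,0,0,0,-0.07],[0.001,0.19,0,0,0,-0.07],[0.002,0.225,0,0,0,-0.07],[0.002,0.25,0,0,0,-0.07]]'
python3 -m handwheel '[[0,0.03,0,0,0,0],[0,0.065,0,0,0,0],[0,0.1,0,0,0,0],[0,0.135,0,0,0,0],[0,0.17,0,0,0,0],[0.001,0.205,0,0,0,0],[0.001,0.235,0,0,0,0],[0.001,0.248,0,0,0,0]]'
python3 -m handwheel '[[0,0,-0.015,0,0,0],[0,0,-0.04,0,0,0],[0,0,-0.065,0,0,0],[0,0,-0.09,0,0,0],[0,0,-0.1,0,0,0],[0,0,-0.1,0,0,0],[0,0,-0.1,0,0,0],[0,0,-0.1,0,0,0]]'
python3 - <<'E'
from h import *
from wr import rect
np.set_printoptions(precision=4,suppress=True)
s=bot.read_state();print(s["position"],s["force"])
v,u=np.mgrid[:420,:560]
for cam in("scene","top"):
    im,d=cams.capture(cam);h=cv2.cvtColor(im,cv2.COLOR_BGR2HSV)
    c=cams.calibration(cam);K=np.array(c["mtx"]);R=np.array(c["R"]);t=np.array(c["t"])
    W=((np.stack([u,v,np.ones_like(u)],-1)@np.linalg.inv(K).T)*d[...,None]-t)@R
    m=(d>0)&(W[...,1]>.15)&(h[...,0]>20)&(h[...,0]<38)&(h[...,1]>100)&(W[...,2]>.05)&(W[...,2]<.15)
    print(cam,m.sum())
    if m.sum()>30:
        q=W[m];k=q.mean(0);print(k,np.linalg.lstsq(np.c_[q[:,:2]-k[:2],np.ones(len(q))],q[:,2],rcond=None)[0])
    red=((h[...,0]<6)|(h[...,0]>172))&(h[...,1]>130)&(W[...,1]<-.18)&(d>0)
    rect(W,red,cam+" red",10);print(W[red].mean(0))
    if cam=="scene": cv2.imwrite("pics/s7.png",cv2.resize(im[150:300,350:510],None,fx=4,fy=4))
E
```

```text
time_s: 18.25
position: [0.599, 0.0095, 0.1978]
tcp_rot: [[-0.95, 0.275, 0.148], [0.272, 0.961, -0.041], [-0.153, 0.001, -0.988]]
force: [0.9, 0.4, -0.6]
opening: 0.707
grasp_force: 30.0
time_s: 18.92
position: [0.6, 0.2581, 0.1979]
tcp_rot: [[-0.95, 0.274, 0.149], [0.27, 0.962, -0.042], [-0.155, 0.0, -0.988]]
force: [-0.0, -0.8, -0.7]
opening: 0.709
grasp_force: 30.0
time_s: 19.58
position: [0.6028, 0.2537, 0.1003]
tcp_rot: [[-0.948, 0.276, 0.155], [0.273, 0.961, -0.043], [-0.161, 0.001, -0.987]]
force: [0.2, -0.4, -1.1]
opening: 0.709
grasp_force: 30.0
[0.6028 0.2537 0.1003] [ 0.2177 -0.4119 -1.0696]
scene 208
[0.5668 0.2897 0.1037] [-0.0219  0.0351  0.1037]
scene red 35 [ 603.343  -251.8362] [28.9931 13.1491] 9.02574348449707 z 0.07376525572687034 px [208 211   7   6]
[ 0.606  -0.2511  0.0726]
top 66
[0.6399 0.2469 0.1018] [-0.0211  0.0268  0.1018]
top red 37 [ 608.7078 -245.8513] [15.1489 13.8225] 73.16194152832031 z 0.07475062502899826 px [354 209   7   7]
[ 0.6086 -0.2456  0.0746]
```

View pics/s7.png

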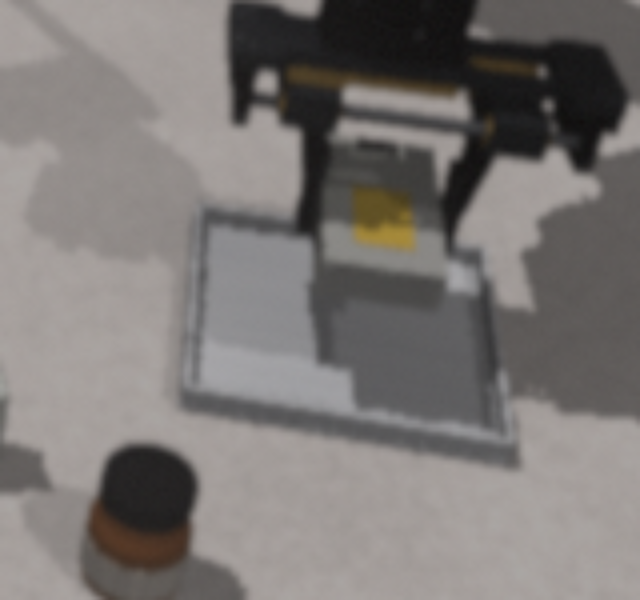

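Seen from the scene camera, the cover hangs level over the tray, with its yellow patch at (383,218). I'll lower it.

```bash
python3 -m handwheel '[[0,0,-0.012,0,0,0],[0,0,-0.027,0,0,0],[0,0,-0.042,0,0,0],[0,0,-0.054,0,0,0],[0,0,-0.061,0,0,0],[0,0,-0.065,0,0,0],[0,0,-0.065,0,0,0],[0,0,-0.065,0,0,0]]'
python3 -m handwheel '[[0,0,-0.0005,0,0,0],[0,0,-0.001,0,0,0],[0,0,-0.0015,0,0,0],[0,0,-0.002,0,0,0],[0,0,-0.0025,0,0,0],[0,0,-0.003,0,0,0],[0,0,-0.003,0,0,0],[0,0,-0.003,0,0,0]]'
```

```text
time_s: 20.35
position: [0.6021, 0.2537, 0.0342]
tcp_rot: [[-0.949, 0.276, 0.153], [0.273, 0.961, -0.044], [-0.159, 0.0, -0.987]]
force: [0.3, 0.3, -0.7]
opening: 0.71
grasp_force: 30.0
time_s: 21.02
position: [0.6018, 0.2536, 0.031]
tcp_rot: [[-0.949, 0.276, 0.153], [0.273, 0.961, -0.044], [-0.159, 0.0, -0.987]]
force: [-0.4, -0.3, -1.1]
opening: 0.712
grasp_force: 30.0
```

```bash
python3 -m handwheel '[[0,0,0,0,0,0],[0,0,0,0,0,0],[0,0,0,0,0,0],[0,0,0,0,0,0],[0,0,0,0,0,0],[0,0,0,0,0,0],[0,0,0,0,0,0],[0,0,0,0,0,0]]' 1
python3 -m handwheel '[[0,0,0.01,0,0,0],[0,0,0.03,0,0,0],[0,0,0.06,0,0,0],[0,0,0.1,0,0,0],[0,0,0.13,0,0,0],[0,0,0.15,0.02,0.04,0],[0,0,0.16,0.021,0.078,0],[0,0,0.16,0.021,0.078,0]]'
python3 -m handwheel '[[0,-0.03,0,0,0,0],[0,-0.06,0,0,0,0],[0,-0.095,0,0,0,0.02],[0,-0.13,0,0,0,0.05],[0,-0.165,0,0,0,0.07],[0,-0.2,0,0,0,0.07],[0,-0.235,0,0,0,0.07],[0,-0.26,0,0,0,0.07]]' -1
python3 - <<'E'
from h import *
from wr import rect
np.set_printoptions(precision=4,suppress=True)
s=bot.read_state();print(s["position"],s["force"])
v,u=np.mgrid[:420,:560]
for cam in("scene","top"):
    im,d=cams.capture(cam);h=cv2.cvtColor(im,cv2.COLOR_BGR2HSV)
    c=cams.calibration(cam);K=np.array(c["mtx"]);R=np.array(c["R"]);t=np.array(c["t"])
    W=((np.stack([u,v,np.ones_like(u)],-1)@np.linalg.inv(K).T)*d[...,None]-t)@R
    m=(d>0)&(W[...,1]>.15)&(h[...,0]>20)&(h[...,0]<38)&(h[...,1]>100)&(W[...,2]<.15)
    if m.sum()>30:
        q=W[m];k=q.mean(0);print(cam,np.linalg.lstsq(np.c_[q[:,:2]-k[:2],np.ones(len(q))],q[:,2],rcond=None)[0])
    rect(W,(d>0)&(W[...,1]>.15)&(W[...,2]>.0245)&(W[...,2]<.06),cam+" cover",60)
    red=((h[...,0]<6)|(h[...,0]>172))&(h[...,1]>130)&(W[...,1]<-.18)&(d>0)
    rect(W,red,cam+" red",10)
E
```

```text
time_s: 21.68
position: [0.6018, 0.2536, 0.031]
tcp_rot: [[-0.949, 0.276, 0.153], [0.273, 0.961, -0.044], [-0.159, 0.0, -0.987]]
force: [-0.5, 0.3, -0.2]
opening: 0.997
grasp_force: 0.0
time_s: 22.35
position: [0.6066, 0.2537, 0.196]
tcp_rot: [[-0.961, 0.277, 0.007], [0.277, 0.961, 0.001], [-0.007, 0.003, -1.0]]
force: [1.1, -0.1, 0.0]
opening: 1.005
grasp_force: 0.0
time_s: 23.02
position: [0.6006, -0.0089, 0.19]
tcp_rot: [[-0.99, 0.14, -0.003], [0.14, 0.99, -0.004], [0.002, -0.004, -1.0]]
force: [0.9, -0.1, -0.3]
opening: 0.476
grasp_force: 0.0
[ 0.6006 -0.0089  0.19  ] [ 0.9354 -0.1201 -0.285 ]
scene [-0.0496  0.1066  0.0367]
scene cover 192 [-1506.3771  1242.0828] [556.4249  48.2777] 89.85762023925781 z 0.03048435646314631 px [445   0  87   3]
scene cover 350 [-417.6295  619.6483] [185.5352 101.6871] 40.89226531982422 z 0.04206922143308447 px [435  49  41  19]
scene cover 723 [-261.4948  355.378 ] [311.4456  34.2566] 86.95138549804688 z 0.04256959386599072 px [354  69  82  11]
scene cover 949 [605.9983 250.3148] [ 61.8738 116.0601] 73.9112548828125 z 0.028211519771597582 px [423 208  30  38]
scene red 36 [ 603.0976 -251.8742] [27.875  13.0816] 9.75387191772461 z 0.07354120553783543 px [208 211   7   6]
top [-0.0093 -0.0518  0.029 ]
top cover 676 [607.2748 263.1402] [ 48.1879 113.9559] 74.95329284667969 z 0.02863033648307886 px [131 182  31  48]
top red 35 [ 608.7388 -246.3914] [13.9779 13.5804] 0.9051101803779602 z 0.07376861615175583 px [354 209   7   7]
```

```bash
python3 -m handwheel '[[0,-0.03,0,0,0,0],[0.002,-0.065,0,0,0,0],[0.004,-0.1,0,0,0,0],[0.006,-0.135,0,0,0,0],[0.0075,-0.17,0,0,0,0],[0.0075,-0.205,0,0,0,0],[0.0075,-0.23,0,0,0,0],[0.0075,-0.2365,0,0,0,0]]' -1
python3 -m handwheel '[[0,0,-0.02,0,0,0],[0,0,-0.045,0,0,0],[0,0,-0.065,0,0,0],[0,0,-0.078,0,0,0],[0,0,-0.08,0,0,0],[0,0,-0.08,0,0,0],[0,0,-0.08,0,0,0],[0,0,-0.08,0,0,0]]'
```

```text
time_s: 23.78
position: [0.6091, -0.2461, 0.1902]
tcp_rot: [[-0.99, 0.142, -0.002], [0.142, 0.99, -0.004], [0.001, -0.005, -1.0]]
force: [0.5, 0.4, -0.1]
opening: 0.004
grasp_force: 0.0
time_s: 24.45
position: [0.6104, -0.2429, 0.1125]
tcp_rot: [[-0.99, 0.139, 0.0], [0.139, 0.99, -0.004], [-0.001, -0.004, -1.0]]
force: [-1.0, 0.5, 0.4]
opening: 0.005
grasp_force: 0.0
```

```bash
python3 -m handwheel '[[-0.001,-0.001,0,0,0,0],[-0.002,-0.0025,-0.003,0,0,0],[-0.002,-0.0025,-0.006,0,0,0],[-0.002,-0.0025,-0.009,0,0,0],[-0.002,-0.0025,-0.012,0,0,0],[-0.002,-0.0025,-0.015,0,0,0],[-0.002,-0.0025,-0.017,0,0,0],[-0.002,-0.0025,-0.017,0,0,0]]'
```

```text
time_s: 25.12
position: [0.6072, -0.2455, 0.0949]
tcp_rot: [[-0.99, 0.139, -0.003], [0.139, 0.99, -0.002], [0.002, -0.003, -1.0]]
force: [-1.7, 0.1, 6.3]
opening: 0.006
grasp_force: 3.2
```

```bash
python3 -m handwheel '[[0,0,-0.0005,0,0,0],[0,0,-0.0005,0,0,0],[0,0,-0.0005,0,0,0],[0,0,-0.0005,0,0,0],[0,0,-0.0005,0,0,0],[0,0,-0.0005,0,0,0],[0,0,-0.0005,0,0,0],[0,0,-0.0005,0,0,0]]'
python3 -m handwheel '[[0,0,0.005,0,0,0],[0,0,0.015,0,0,0],[0,0,0.03,0,0,0],[0,0,0.06,0,0,0],[0,0,0.09,0,0,0],[-0.02,0.02,0.12,0,0,0],[-0.05,0.05,0.12,0,0,0],[-0.08,0.08,0.12,0,0,0]]'
python3 -m handwheel '[[-0.02,0.01,0,0,0,0],[-0.05,0.03,0,0,0,0],[-0.08,0.05,0,0,0,0],[-0.08,0.05,0,0,0,0],[-0.08,0.05,0,0,0,0],[-0.08,0.05,0,0,0,0],[-0.08,0.05,0,0,0,0],[-0.08,0.05,0,0,0,0]]'
python3 - <<'E'
from h import *
im,d=cams.capture("scene");cv2.imwrite("pics/s8.png",im)
h=cv2.cvtColor(im,cv2.COLOR_BGR2HSV)
for r in models.spot_in("reset_top","scene")[:1]: print(r["conf"],r["position"],world("scene",r["position"],d))
for r in models.tip_of("cover_center","scene")[:4]: print(r["conf"],r["position"],world("scene",r["position"],d))
E
```

```text
time_s: 25.78
position: [0.6072, -0.2455, 0.0949]
tcp_rot: [[-0.99, 0.139, -0.002], [0.139, 0.99, -0.003], [0.002, -0.003, -1.0]]
force: [-2.9, 0.4, 8.9]
opening: 0.006
grasp_force: 4.2
time_s: 26.45
position: [0.5294, -0.167, 0.216]
tcp_rot: [[-0.99, 0.14, 0.004], [0.14, 0.99, -0.005], [-0.004, -0.005, -1.0]]
force: [-0.1, 0.7, -0.9]
opening: 0.003
grasp_force: 0.0
time_s: 27.12
position: [0.45, -0.1175, 0.2138]
tcp_rot: [[-0.99, 0.14, -0.001], [0.14, 0.99, -0.003], [0.0, -0.003, -1.0]]
force: [-0.4, -0.5, -0.3]
opening: 0.002
grasp_force: 0.0
0.69 [329.3, 255.5] [ 0.7099521  -0.00559195  0.04384913]
0.74 [126.3, 237.7] [ 0.63531917 -0.43360334  0.03316992]
0.6 [431.9, 227.0] [0.61072899 0.23718079 0.02814789]
```

View pics/s8.png

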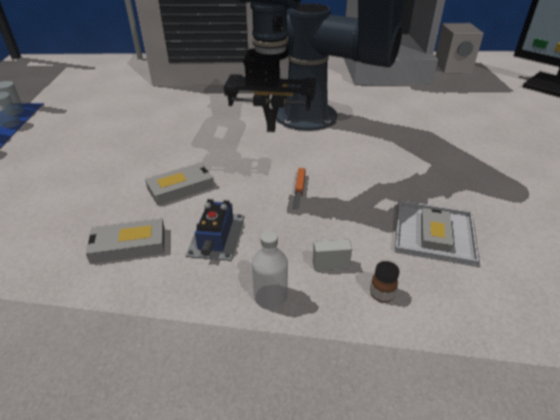

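The final view shows the cover flat in the tray at (437,228), the tool on the bench at (299,183), the box's red button free at (212,216), and the bottle, jar and timer standing where they were. The press met a hard stop at about 9 N, well above the 4.6 N at the button's bottom.

```bash
python3 -c "
from rig import bot
print(bot.hand_in())"
```

```text
the job is handed in; nothing more can be done
None
```

I pried the cover loose with the tool and laid the tool flat on the bench. I then set the cover right way up in the tray, pressed and released the reset button, and handed the job in at about 27 s; no verdict was returned.

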